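# Put the casting kit back in its tray, crucibles nested

### The arm

A 7-joint arm with a two-finger parallel gripper is mounted at the origin on a cart in front of the work surface, level with it; the furniture and walls round the work are solid. World frame = base frame: x ahead of the robot, y to its left, z up, the work surface at z = 0. Lengths are in mm, angles in rad, forces in N, time in s.
With the tool pointing down it reaches from about 400 to 875 mm from the base axis. Payload 4.4 kg.
Tool frame: the origin (TCP) lies midway between the tips of the shut fingers; the grasp point (between the pads) lies ctrl.grip_depth behind it (ctrl.grip_depth is the distance from the TCP to the grasp point, in mm); z points along the fingers, y is the line along which they close (so a half turn about z gives the same grasp; the last joint's range is limited). The gripper opens to 85 mm and grips with 20 to 120 N. Pads are 22 mm wide; open, the fingers measure 114 mm over their backs; the gripper's body (76 mm by 85 mm) begins 54 mm behind the grasp point. The pads swing forward as they close: fully open they stand 13 mm farther back than shut.
Start: joints at [1.095, 0.628, 0.038, 1.517, -0.027, 0.996, -0.02], TCP at [259.006, -596.183, 199.013] pointing down, gripper open.
Joint ranges: [-3.06, 3.06], [-0.37, 2.12], [-1.25, 1.32], [0.18, 2.47], [-1.1, 4.24], [0.23, 1.98], [-2.94, 2.94]. Speed limits (rad/s): [2.57, 2.57, 3.14, 3.14, 3.14, 3.14, 3.14].

### API

Orientations are given as [roll, pitch, yaw] about the fixed x, y, z axes, in that order (R = Rz(yaw) Ry(pitch) Rx(roll)).
In Python, from cell import ctrl gives the robot as it stands.
- The arm moves only by the tool carry_out, never from a script. Its argument "deltas" is one flat list of numbers, 7 for each row, row after row: the turn, a rotation vector about the tool's x, y, z in degrees, then the shift along the tool's x, y, z in m, then the closure, from -1 (fully open) to 1 (shut). In form: [wx, wy, wz, dx, dy, dz, claw, wx, wy, wz, dx, dy, dz, claw, ...]. A call has 1 to 12 rows; each row shifts and turns the commanded pose from where the row before left it, along the tool's axes as they then stand; what a row does not reach is not made up. A row lasts 1/8 s, in which the tool goes at most 62.5 mm and 10.7 degrees, less where a joint would pass 70% of its speed; a pose out of reach is approached as far as the arm can. A call with a gripper value outside its range is refused whole. The fingers move at their own pace and stop on an object; the grip force is fixed at half the most. Time passes only in rows, so rows that do not move let the fingers close. It gives the time, the measured TCP pose, the force, the opening and the grip force at its end, in the units of the state.
- ctrl.read_state(): the state, without advancing time (a new reading comes with each control period).
- ctrl.get_image(name): name is "scene" or "top"; returns the picture (480x640x3 uint8, red, green, blue); there is no depth.
- ctrl.calibration(name): a dict with "mtx" (3x3 intrinsics, pixels), "distortion" ([k1, k2, p1, p2, k3] as OpenCV has them; the pictures are not rectified), "R" (3x3) and "t" (3): a world point X has camera coordinates R X + t. Camera axes: x right, y down, z forward; pixel columns grow to the right and rows downward; lengths in mm; the calibration is good to about 2 mm. A picture is of the moment at which its call begins. calibration takes no time and is no camera call.
- ctrl.finish_job(): hands the job in; it is judged then, once.
The state is a dict: "clock": time; "qpos": joint angles; "qd": joint speeds; "tau": joint torques, N m; "eef_pos": TCP position; "tool_rot": TCP orientation; "force": force on the tool from outside, world axes, zero at the start; "torque": the same for the moment, N m; "width": finger opening in mm; "gripper_force": force on a finger pad.
Only numpy, scipy, OpenCV 4.12 (cv2) and the standard library are available. Lean on these libraries where they do the work, as an engineer would, in place of code of your own. Each camera call takes 0.05 s, during which the arm holds its last target. There are 200 camera calls.

### The job

Put the casting kit back in its wooden tray: nest the two loose conical clay crucibles in the large one that stands in the tray, each in the next larger, lowering each gently until it just rests so that the brittle clay is neither dropped nor wedged tight; lay the steel-handled stirring rod in the long trough and set the lidded flux tin flat in the free bay. Leave the look-alikes where they are on the bench: the wide shallow melting dish, the plastic beaker and the wooden-handled file.

Things in the scene. Friction and masses are not known exactly. Their poses are not given: they have to be found in the camera images.
- tray: Fixed wooden tray 170 x 204 mm (x by y), y to the robot's left +-0.2 rad; origin: centre of the underside. Floor 6 mm up, outer walls 21 mm high, dividers 17. In its frame: trough along y, inside 66 (x) x 188 mm (y), centre x -44, y 0; free bay for the tin, inside 82 (x) x 100 (y), centre x 36, y -44; crucible bay, centre x 36, y 53, with a bored seat 16 mm high, 3 mm play.
- crucible_large: Large conical clay crucible standing in the tray's crucible bay, where it stays: rim 76 mm across, 62 mm high, loose, 0.28 kg. Origin: centre of the underside, z up. All three buff-brown crucibles have 8 mm walls and floor and one taper (radius grows 0.16 mm per mm of height, inside and out), so each rests by its taper in the next larger.
- crucible_medium: Medium conical clay crucible, standing: rim 65 mm across, underside 48, 54 mm high, 0.17 kg; grip across the rim from outside. Origin: centre of the underside, z up. Resting in the large one, its underside is about 24 mm above the large one's underside and its rim about 16 mm above the large one's rim.
- crucible_small: Small conical clay crucible, standing: rim 54 mm across, underside 40, 45 mm high, 0.10 kg; grip across the rim from outside. Origin: centre of the underside, z up. Resting in the medium one, its underside is about 25 mm above the medium one's underside and its rim about 16 mm above the medium one's rim.
- flux_tin: Round white lidded flux tin, 46 mm across, 18 mm high, lid fixed, standing flat, about 0.06 kg. Origin: centre of the underside, z up. Goes in the tray's free bay. (Round the work, in world x, y: lamp head 0.18 to 0.27 m up beyond x 0.61, y -0.30 to -0.08; lamp foot beyond x 0.51, y 0.13 to 0.34; tall side panel of the bench at y 0.54, beside the start pose.)
- stirring_rod: Stirring rod, lying, 170 mm long: eight-sided steel handle 14 mm across flats and 75 mm long, brass ferrule, black graphite shaft 9 mm thick. x points along it to the shaft's tip. Origin: on the rod's axis at mid-length, 7 mm above what it lies on. Handle from x = -85 to -10 mm, balance point near x = -35 mm. Goes along the trough, either way round.
- melting_dish: Look-alike, not of the kit: wide shallow brown melting dish, 90 mm across, 40 mm high. Origin: centre of the underside. Stays where it is.
- beaker: Look-alike, not of the kit: tapered milky plastic beaker, 63 mm across the rim, 74 mm high. Origin: centre of the underside. Stays where it is.
- file: Look-alike, not of the kit: needle file with a turned wooden handle, 200 mm long along its y axis (handle towards +y), up to 19 mm thick. Origin: under its middle. Stays where it is.
Mind the look-alikes: they are no part of the job. Leave any pink look-alike of the crucible_small alone.

How it is judged:
By the outcome, as a careful person would: the job done as asked, in the order asked, and still so for the second after the job is handed in, with the robot touching nothing.
It also fails if it takes over 120 s, if anything falls off the work surface, if the arm or the gripper's body presses on something with over 40 N, if the wrist force passes 120 N, or if a joint passes its speed limit or range.

## Working session

There is one attempt and no reset: what is moved stays moved. The work goes in short steps, Python scripts to look and compute and a tool call to move; the robot and the scene stay as the last step left them, time stands still between calls to the robot, and variables do not carry over. Pictures are saved under pics/ and viewed, at most 14 in all, crops included, and the job is handed in when it is done.

Besides the shell and the picture viewer there is one more tool, called after "Call:" as name(argument=value, ...) on one line, values as JSON. carry_out: Moves the arm, as the interface text tells. Its arguments: {"type":"object","properties":{"deltas":{"type":"array"}},"required":["deltas"]}

```bash
mkdir -p pics; ls; python3 - <<'E'
from cell import ctrl
import cv2,numpy as np
np.set_printoptions(precision=4,suppress=True)
s=ctrl.read_state(); print(s); print(ctrl.grip_depth)
for n in("scene","top"):
    cv2.imwrite(f"pics/{n}0.png",ctrl.get_image(n)[:,:,::-1]); print(n,ctrl.calibration(n))
E
```

```text
pics
{'clock': 0.0, 'qpos': array([ 1.0952,  0.6294,  0.0385,  1.5183, -0.027 ,  0.9963, -0.02  ]), 'qd': array([ 0.0001, -0.0013, -0.0007,  0.0004,  0.0002,  0.0003, -0.0009]), 'tau': array([ -0.0003, -56.3405,   1.2263, -19.3444,   0.011 ,   0.0105,
        -0.    ]), 'eef_pos': array([ 258.7477, -595.5478,  198.0865]), 'tool_rot': array([-3.1397,  0.    ,  0.4098]), 'force': array([-0.239 ,  0.7536,  0.8072]), 'torque': array([-0.0284, -0.0224, -0.0255]), 'gripper_force': 0.0, 'width': 85.34275800828937}
18.700000000000003
scene {'mtx': array([[555.4982,   0.    , 323.3742],
       [  0.    , 555.4982, 238.9305],
       [  0.    ,   0.    ,   1.    ]]), 'distortion': array([0.0379, 0.    , 0.    , 0.    , 0.    ]), 'R': array([[-0.7678, -0.6403, -0.0237],
       [-0.3842,  0.4895, -0.7828],
       [ 0.5128, -0.5919, -0.6218]]), 't': array([ 297.5439,  266.6461, 1022.1413])}
top {'mtx': array([[441.5792,   0.    , 325.4999],
       [  0.    , 441.5792, 242.6665],
       [  0.    ,   0.    ,   1.    ]]), 'distortion': array([-0.0958,  0.    ,  0.    ,  0.    ,  0.    ]), 'R': array([[-0.0066, -0.9997, -0.0232],
       [-0.9971,  0.0084, -0.0754],
       [ 0.0756,  0.0227, -0.9969]]), 't': array([-97.7823, 477.6823, 999.7355])}
```

View pics/scene0.png

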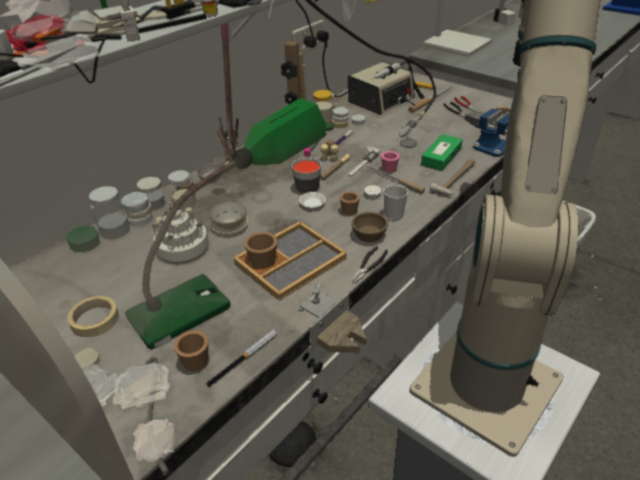

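View pics/top0.png

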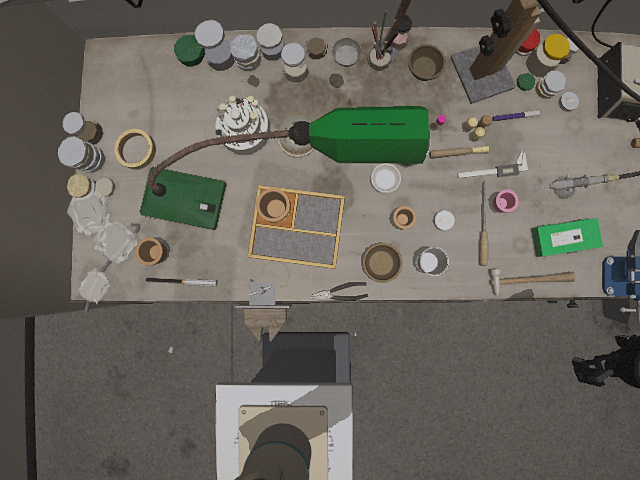

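Scene/top: medium crucible at scene (192,350)/top (150,251); small at scene (349,203)/top (403,217), with the pink look-alike at top (507,201). Tin at top (444,219), not the white dish (385,178). Rod at top (182,282), file at (484,230), tray at top (297,227). Next, enlarged crops.

```bash
python3 - <<'E'
import cv2,numpy as np
t=cv2.imread("pics/top0.png");s=cv2.imread("pics/scene0.png")
def crop(im,x,y,w,h,k,name,st):
    c=cv2.resize(im[y:y+h,x:x+w],None,fx=k,fy=k,interpolation=cv2.INTER_CUBIC)
    for u in range(x-x%st+st,x+w,st): cv2.line(c,((u-x)*k,0),((u-x)*k,6),(0,255,255),1);cv2.putText(c,str(u),((u-x)*k-10,18),0,.38,(0,255,255),1)
    for v in range(y-y%st+st,y+h,st): cv2.line(c,(0,(v-y)*k),(6,(v-y)*k),(0,255,255),1);cv2.putText(c,str(v),(8,(v-y)*k+4),0,.38,(0,255,255),1)
    return c
a=crop(t,135,180,215,110,3,0,10); b=crop(t,365,165,100,80,3,0,10)
def stack(l):
    W=max(c.shape[1] for c in l); return np.vstack([np.pad(c,((0,0),(0,W-c.shape[1]),(0,0))) for c in l])
cv2.imwrite("pics/c1.png",stack([a,b]))
cv2.imwrite("pics/c2.png",stack([crop(s,230,215,120,80,5,0,10)]))
a=crop(s,165,320,120,70,5,0,10); b=crop(s,330,175,100,45,5,0,10)
cv2.imwrite("pics/c3.png",stack([a,b]))
E
```

```text
(no output)
```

View pics/c1.png

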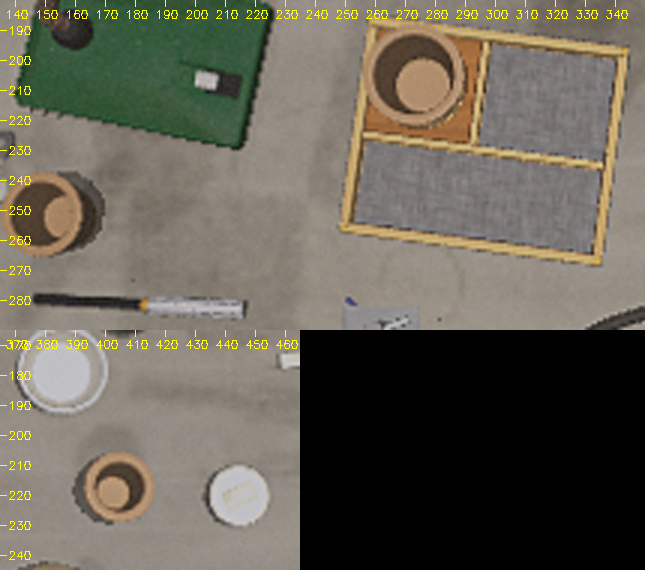

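View pics/c2.png

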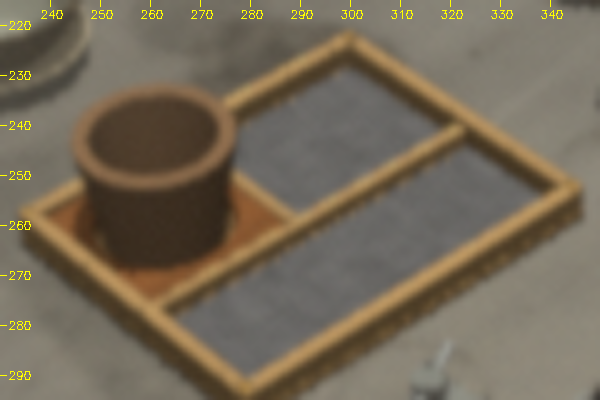

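View pics/c3.png

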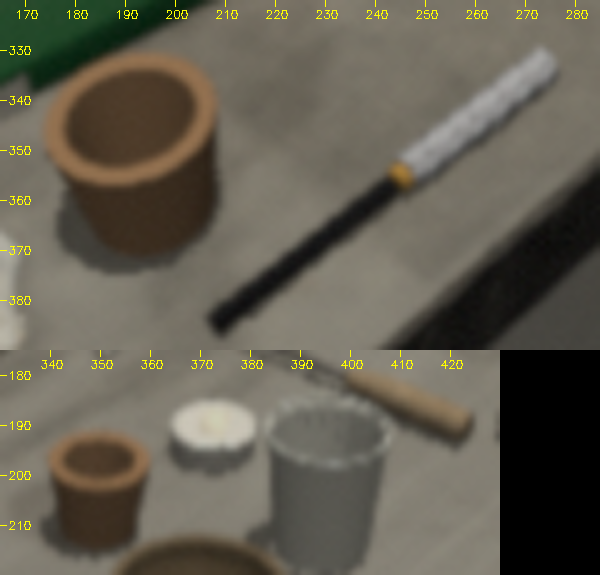

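Crops show the buff small crucible (top 404.5,217.5), white lidded tin (444.5,220), rod with handle toward −y, and tray with empty trough and bay. Triangulating.

```bash
cat > h.py <<'E'
from cell import ctrl
import cv2,numpy as np
np.set_printoptions(precision=1,suppress=True)
C={n:ctrl.calibration(n) for n in("scene","top")}
def ray(n,p):
    c=C[n];u=cv2.undistortPoints(np.array([[p]],float),c["mtx"],c["distortion"])[0,0]
    R=np.array(c["R"]);d=R.T@[u[0],u[1],1];return -R.T@np.array(c["t"]),d/np.linalg.norm(d)
def tri(ps,pt):
    A=np.zeros((3,3));b=np.zeros(3);L=[ray("scene",ps),ray("top",pt)]
    for o,d in L: M=np.eye(3)-np.outer(d,d);A+=M;b+=M@o
    X=np.linalg.solve(A,b);return X,[np.linalg.norm(np.cross(X-o,d)) for o,d in L][0]*2
def onz(n,p,z):
    o,d=ray(n,p);return o+d*(z-o[2])/d[2]
E
python3 - <<'E'
from h import *
P=dict(large=((261,242.3),(273.7,205.3),62+6),med=((191.2,343.8),(149.3,251.3),54),small=((349.9,197.2),(404.5,217.5),45),tin=((372.8,190.1),(444.5,219.8),18),
rtip=((208,385),(146.3,279.7),7),rfer=((245.4,355.2),(183.3,281.3),7),rend=((274.4,331.6),(217,283),7),
pp=((234,257.4),(258.7,187.3),21),pm=((300,221.4),(344.3,196.7),21),mm=((346.6,252),(335,268.3),21),mp=((279.4,292.6),(248.3,256.7),21))
K={}
for k,(s,t,z) in P.items():
    X,g=tri(s,t);K[k]=(onz("scene",s,z)+onz("top",t,z))/2; print(k,X,"gap %.1f"%g,"scene",onz("scene",s,z)[:2],"top",onz("top",t,z)[:2])
c=sum(K[k] for k in("pp","pm","mm","mp"))/4
ax=(K["pp"]+K["pm"]-K["mm"]-K["mp"])/2; ay=(K["pp"]+K["mp"]-K["pm"]-K["mm"])/2
print("tray",c,ax,ay,np.linalg.norm(ax),np.linalg.norm(ay),np.arctan2(ax[1],ax[0]),np.arctan2(-ay[0],ay[1]))
E
```

```text
large [558.2  12.6  64.6] gap 1.9 scene [555.8  15.8] top [556.9  11.5]
med [458.5 300.   51.3] gap 1.4 scene [456.9 301.6] top [457.8 298.3]
small [ 530.5 -280.1   42.6] gap 0.4 scene [ 528.5 -277.3] top [ 530.  -279.9]
tin [ 527.8 -377.8   14.5] gap 0.4 scene [ 524.7 -373.6] top [ 527.5 -376.8]
rtip [393.2 324.7   7.1] gap 0.1 scene [393.3 324.7] top [393.1 324.7]
rfer [389.3 233.6   8. ] gap 0.2 scene [389.9 233.1] top [389.3 234.1]
rend [386.3 153.8   7.8] gap 2.6 scene [388. 154.] top [385.3 153.2]
pp [608.8  54.7  21. ] gap 3.5 scene [610.5  55.5] top [607.4  53.5]
pm [ 583.6 -145.2   19.5] gap 1.4 scene [ 582.9 -143.5] top [ 582.8 -145.6]
mm [ 418.1 -122.5   19.9] gap 0.7 scene [ 417.5 -121.2] top [ 417.8 -122.8]
mp [445.7  76.4  22.7] gap 0.3 scene [447.2  75.3] top [445.7  76.7]
tray [514. -34.  21.] [163.9 -22.   -0. ] [ 27.5 198.5  -0. ] 165.3598951079509 200.3940567631213 -0.13350001508466033 -0.13743485350117515
```

Heights and tray size agree with the text: tray centre (514,−34), yaw −0.136, large crucible (557,13), medium (457.5,299.5), small (529.5,−279), tin (526.5,−376). Rod centre is about (390,239). Next: turn to yaw 0 and travel.

Call:
carry_out(deltas=[0, 0, 7.8, 0, 0, 0, -1, 0, 0, 7.8, 0, 0, 0, -1, 0, 0, 7.8, 0, 0, 0, -1, 0, 0, 0, 0.028, -0.037, 0, -1, 0, 0, 0, 0.028, -0.037, 0, -1, 0, 0, 0, 0.028, -0.037, 0, -1, 0, 0, 0, 0.028, -0.037, 0, -1, 0, 0, 0, 0.028, -0.037, 0, -1, 0, 0, 0, 0.028, -0.037, 0, -1, 0, 0, 0, 0.028, -0.037, 0, -1, 0, 0, 0, 0.028, -0.037, 0, -1])

```text
clock: 1.48
eef_pos: [483.2, -298.4, 198.7]
tool_rot: [-3.141, 0.0, 0.001]
force: [0.4, -0.6, -0.6]
width: 85.3
gripper_force: 0.0
```

Call:
carry_out(deltas=[0, 0, 0, 0.008, -0.05, 0, -1, 0, 0, 0, 0.008, -0.05, 0, -1, 0, 0, 0, 0.008, -0.05, 0, -1, 0, 0, 0, 0.008, -0.05, 0, -1, 0, 0, 0, 0.008, -0.05, 0, -1, 0, 0, 0, 0.006, -0.05, 0, -1, 0, 0, 0, -0.012, -0.05, 0, -1, 0, 0, 0, -0.012, -0.05, 0, -1, 0, 0, 0, -0.012, -0.05, 0, -1, 0, 0, 0, -0.012, -0.05, 0, -1, 0, 0, 0, -0.012, -0.05, 0, -1, 0, 0, 0, -0.012, -0.048, 0, -1])

```text
clock: 2.98
eef_pos: [455.0, 299.7, 198.8]
tool_rot: [3.141, 0.0, 0.002]
force: [0.5, 0.3, 0.1]
width: 85.6
gripper_force: 0.0
```

Call:
carry_out(deltas=[0, 0, 0, 0, 0, 0.03, -0.7, 0, 0, 0, 0, 0, 0.03, -0.7, 0, 0, 0, 0, 0, 0.03, -0.7, 0, 0, 0, 0, 0, 0.02, -0.7, 0, 0, 0, 0, 0, 0, -0.7, 0, 0, 0, 0, 0, 0, -0.7])

```text
clock: 3.72
eef_pos: [456.2, 298.3, 89.6]
tool_rot: [-3.141, -0.001, 0.001]
force: [0.2, -0.4, 0.0]
width: 72.6
gripper_force: 0.0
```

```bash
cat >> h.py <<'E'
def proj(n,X):
    c=C[n];return cv2.projectPoints(np.array([X],float),cv2.Rodrigues(np.array(c["R"]))[0],np.array(c["t"],float),c["mtx"],c["distortion"])[0][0,0]
def snap(n,name,x,y,w,h,k,marks=()):
    im=ctrl.get_image(n)[:,:,::-1]
    c=cv2.resize(im[y:y+h,x:x+w],None,fx=k,fy=k,interpolation=cv2.INTER_CUBIC)
    for m in marks:
        u,v=proj(n,m);cv2.circle(c,(int((u-x)*k),int((v-y)*k)),2,(255,255,0),-1)
    for u in range(x-x%10+10,x+w,10): cv2.putText(c,str(u),((u-x)*k-10,12),0,.35,(0,255,255),1)
    for v in range(y-y%10+10,y+h,10): cv2.putText(c,str(v),(0,(v-y)*k+4),0,.35,(0,255,255),1)
    cv2.imwrite("pics/"+name,c)
E
python3 - <<'E'
from h import *
snap("scene","g1.png",130,270,130,110,6,[(456.2,298.3+s*36.3,z) for s in(1,-1) for z in (89.6,97.6,107.6)])
E
```

```text
(no output)
```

View pics/g1.png

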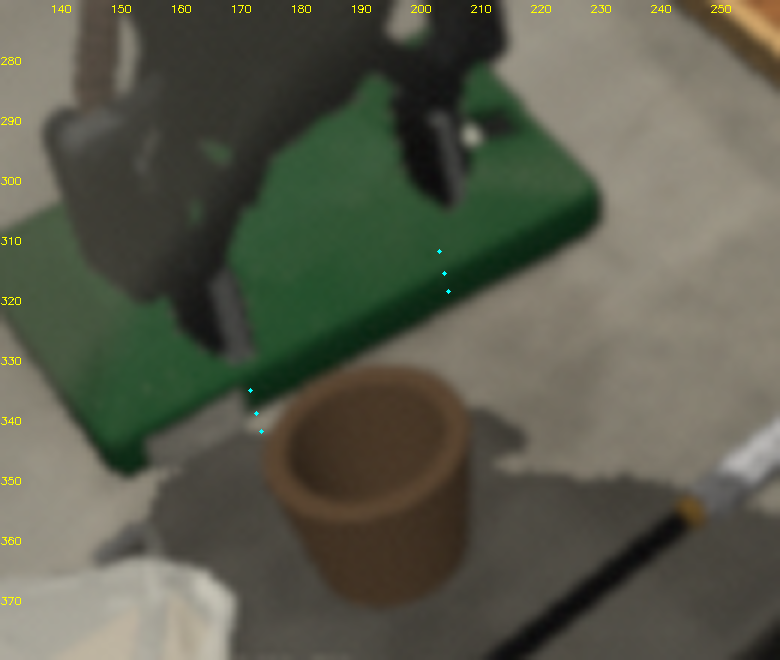

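g1 shows fingertips at scene (205,304) and (170,329), higher than my projections (z 90–108). I'll shut the fingers here, above the rim, to check the tip against the TCP.

Call:
carry_out(deltas=[0, 0, 0, 0, 0, 0, 1, 0, 0, 0, 0, 0, 0, 1, 0, 0, 0, 0, 0, 0, 1, 0, 0, 0, 0, 0, 0, 1, 0, 0, 0, 0, 0, 0, 1, 0, 0, 0, 0, 0, 0, 1])

```text
clock: 4.53
eef_pos: [455.8, 298.0, 89.0]
tool_rot: [3.142, 0.0, 0.001]
force: [0.4, -0.1, 0.8]
width: 0.1
gripper_force: 0.0
```

```bash
python3 - <<'E'
from h import *
s=ctrl.read_state();print(s["eef_pos"],s["width"],s["qpos"])
e=s["eef_pos"]
snap("scene","g2.png",140,270,100,100,6,[e,e+[0,0,10],e+[0,0,20]])
E
```

```text
[455.8 298.   89. ] 0.13338716659637526 [-0.7  0.6  0.1  1.9 -0.1  0.6 -2.1]
```

View pics/g2.png

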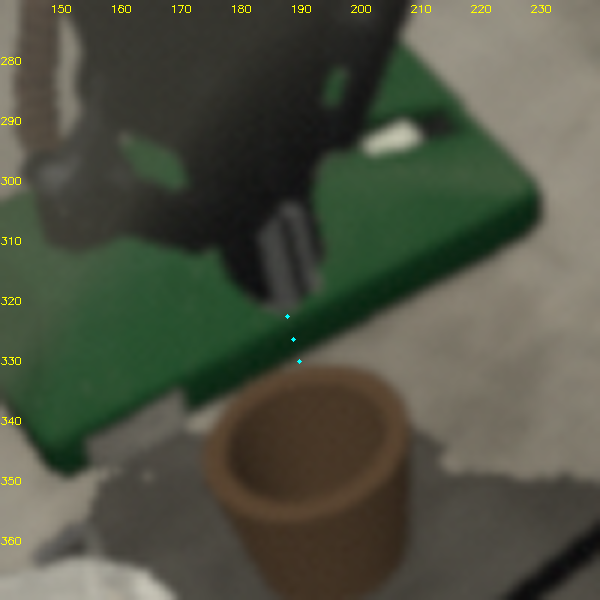

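g2: shut tips at scene (187.5,321), but the reported TCP projects to (190,330). That is either about 22 mm higher than reported or an xy offset. The top camera should tell which.

```bash
python3 - <<'E'
from h import *
s=ctrl.read_state();e=s["eef_pos"]
print(proj("top",e),proj("top",e+[0,0,22]),proj("scene",e))
snap("top","g3.png",100,190,110,90,6,[e,e+[0,0,22]])
E
```

```text
[142.8 251.3] [138.4 250.8] [189.9 330.3]
```

View pics/g3.png

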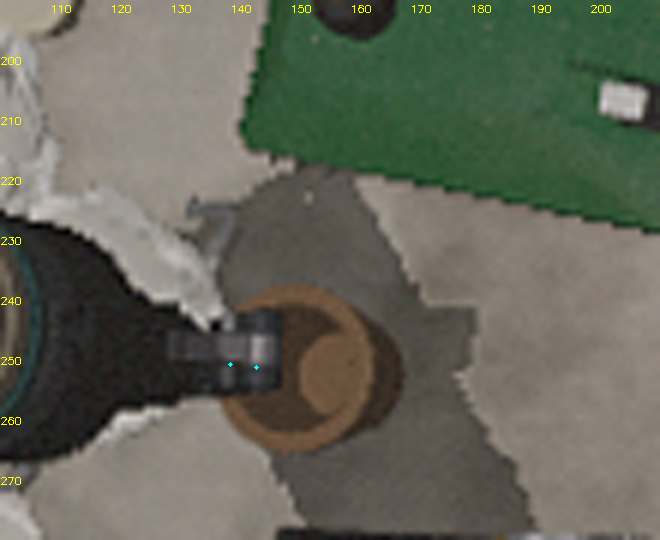

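Top view: the finger edge is at (146.5,247.5) against a TCP projection of (142.8,251.3), so there is a discrepancy. I'll test it by lowering the shut fingers near the bare bench beside the crucible.

Call:
carry_out(deltas=[0, 0, 0, 0, 0.05, 0, 1, 0, 0, 0, 0, 0.05, 0, 1, 0, 0, 0, 0, 0, 0.03, 1, 0, 0, 0, 0, 0, 0.03, 1, 0, 0, 0, 0, 0, 0.015, 1, 0, 0, 0, 0, 0, 0.009, 1, 0, 0, 0, 0, 0, 0, 1])

```text
clock: 5.5
eef_pos: [455.9, 198.2, 4.9]
tool_rot: [3.141, 0.0, 0.002]
force: [0.5, -0.0, 0.1]
width: -0.3
gripper_force: 0.0
```

```bash
python3 - <<'E'
from h import *
s=ctrl.read_state();e=s["eef_pos"];print(e,s["force"],s["qpos"])
for n,z in(("scene",0),("top",0)): print(n,proj(n,e),proj(n,e+[0,0,22]))
snap("scene","s4.png",185,260,80,70,5,[e,e+[0,0,22]])
snap("top","t4.png",150,200,80,70,5,[e,e+[0,0,22]])
cv2.imwrite("pics/g4.png",np.hstack([cv2.imread("pics/s4.png"),cv2.imread("pics/t4.png")]))
E
```

```text
[455.9 198.2   4.9] [ 0.5 -0.   0.1] [-0.5  0.7  0.   2.1 -0.1  0.3 -2. ]
scene [235.4 329.5] [234.1 322. ]
top [198.8 253. ] [195.9 252.5]
```

View pics/g4.png

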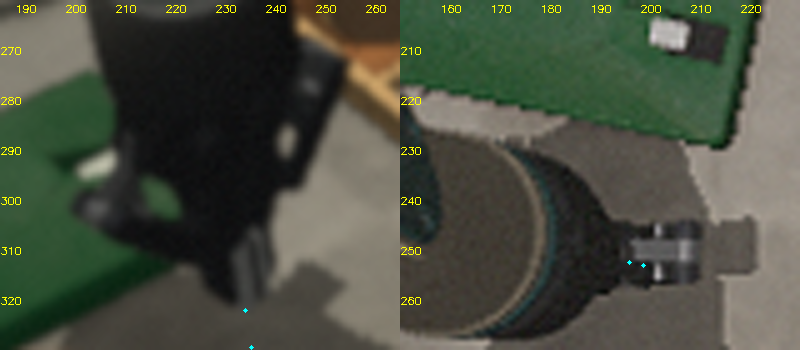

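```bash
python3 - <<'E'
from h import *
for u in(200,201,202,203): print(u,tri((232,319.5),(u,249.5)))
for z in (15,20,25,30): print(z,onz("scene",(232.5,319.5),z),onz("top",(202,249.5),z),onz("top",(209,249.5),z))
E
```

```text
200 (array([465.3, 192. ,  22.2]), np.float64(5.8311264558244105))
201 (array([465.9, 190.7,  20.5]), np.float64(7.324490528662011))
202 (array([466.6, 189.4,  18.9]), np.float64(8.822667783905128))
203 (array([467.2, 188. ,  17.2]), np.float64(10.32567253374227))
15 [473.  188.7  15. ] [463.5 187.5  15. ] [463.4 170.8  15. ]
20 [469.  191.5  20. ] [463.2 185.9  20. ] [463.1 169.3  20. ]
25 [465.  194.4  25. ] [462.9 184.4  25. ] [462.7 167.9  25. ]
30 [461.  197.2  30. ] [462.5 182.9  30. ] [462.4 166.4  30. ]
```

Call:
carry_out(deltas=[0, 0, 0, 0, 0, 0.004, 1, 0, 0, 0, 0, 0, 0.003, 1, 0, 0, 0, 0, 0, 0, 1])

```text
clock: 5.98
eef_pos: [455.8, 198.1, -2.1]
tool_rot: [3.141, 0.0, 0.001]
force: [-0.0, 0.5, -0.0]
width: -0.0
gripper_force: 0.0
```

No contact at reported z −2, so the real tips stand higher than reported. I'll keep probing gently.

Call:
carry_out(deltas=[0, 0, 0, 0, 0, 0.003, 1, 0, 0, 0, 0, 0, 0.003, 1, 0, 0, 0, 0, 0, 0, 1])

```text
clock: 6.35
eef_pos: [455.7, 198.0, -8.3]
tool_rot: [3.141, 0.0, 0.001]
force: [0.1, 0.2, -0.3]
width: 0.1
gripper_force: 0.0
```

Call:
carry_out(deltas=[0, 0, 0, 0, 0, 0.003, 1, 0, 0, 0, 0, 0, 0, 1])

```text
clock: 6.6
eef_pos: [455.8, 198.0, -11.2]
tool_rot: [3.141, 0.0, 0.001]
force: [0.5, -1.1, -0.2]
width: -0.0
gripper_force: 0.0
```

Call:
carry_out(deltas=[0, 0, 0, 0, 0, 0.003, 1, 0, 0, 0, 0, 0, 0, 1])

```text
clock: 6.85
eef_pos: [455.8, 198.0, -14.2]
tool_rot: [3.141, 0.0, 0.001]
force: [-0.7, -0.0, 0.6]
width: -0.0
gripper_force: 0.0
```

Call:
carry_out(deltas=[0, 0, 0, 0, 0, 0.002, 1, 0, 0, 0, 0, 0, 0, 1])

```text
clock: 7.1
eef_pos: [455.8, 198.0, -16.1]
tool_rot: [3.141, 0.0, 0.001]
force: [0.6, 0.6, -0.3]
width: 0.0
gripper_force: 0.0
```

Call:
carry_out(deltas=[0, 0, 0, 0, 0, 0.002, 1, 0, 0, 0, 0, 0, 0, 1])

```text
clock: 7.35
eef_pos: [455.8, 198.1, -18.1]
tool_rot: [3.142, 0.0, 0.001]
force: [-0.4, -0.3, 0.2]
width: 0.2
gripper_force: 0.0
```

Call:
carry_out(deltas=[0, 0, 0, 0, 0, 0.0015, 1, 0, 0, 0, 0, 0, 0, 1])

```text
clock: 7.6
eef_pos: [455.9, 198.0, -19.6]
tool_rot: [3.141, 0.0, 0.001]
force: [-0.3, -0.1, -0.1]
width: -0.1
gripper_force: 0.0
```

Call:
carry_out(deltas=[0, 0, 0, 0, 0, 0.0015, 1, 0, 0, 0, 0, 0, 0, 1])

```text
clock: 7.85
eef_pos: [455.9, 198.1, -21.1]
tool_rot: [3.142, 0.0, 0.001]
force: [0.3, -0.6, -0.3]
width: -0.1
gripper_force: 0.0
```

```bash
python3 - <<'E'
from h import *
s=ctrl.read_state();print(s["eef_pos"],s["force"],s["tau"])
snap("scene","s4.png",185,260,80,70,5,[]);snap("top","t4.png",150,200,80,70,5,[])
cv2.imwrite("pics/g5.png",np.hstack([cv2.imread("pics/s4.png"),cv2.imread("pics/t4.png")]))
E
```

```text
[455.9 198.1 -21.1] [ 0.3 -0.6 -0.3] [  0.  -50.6   1.3  -6.    0.   -0.    0. ]
```

View pics/g5.png

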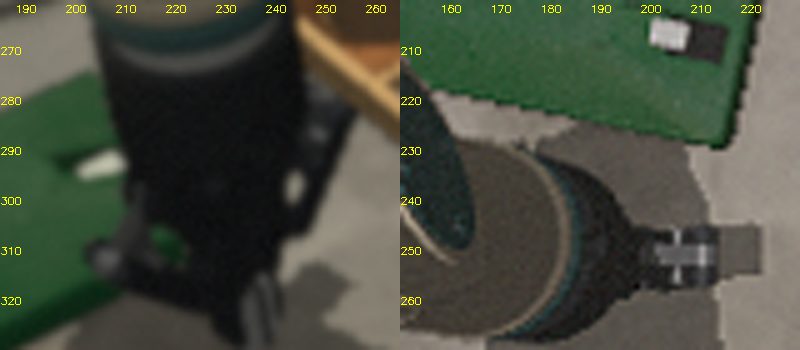

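Call:
carry_out(deltas=[0, 0, 0, 0, 0, 0.0015, 1, 0, 0, 0, 0, 0, 0, 1])

```text
clock: 8.2
eef_pos: [455.9, 198.1, -22.6]
tool_rot: [3.142, 0.0, 0.001]
force: [-0.4, -0.1, -0.0]
width: 0.1
gripper_force: 0.0
```

Call:
carry_out(deltas=[0, 0, 0, 0, 0, 0.0015, 1, 0, 0, 0, 0, 0, 0, 1])

```text
clock: 8.45
eef_pos: [455.9, 198.1, -24.1]
tool_rot: [3.142, 0.0, 0.001]
force: [-0.6, -1.0, 0.2]
width: -0.3
gripper_force: 0.0
```

```bash
python3 - <<'E'
from h import *
for z in (0,3,6): print(z,onz("scene",(237,329.5),z),onz("top",(206,251),z),onz("top",(213,251),z))
E
```

```text
0 [457.  193.5   0. ] [460.8 182.3   0. ] [460.7 165.4   0. ]
3 [454.7 195.2   3. ] [460.6 181.4   3. ] [460.5 164.6   3. ]
6 [452.4 196.8   6. ] [460.4 180.6   6. ] [460.3 163.7   6. ]
```

Call:
carry_out(deltas=[0, 0, 0, 0, 0, 0.001, 1, 0, 0, 0, 0, 0, 0, 1])

```text
clock: 8.7
eef_pos: [455.9, 198.1, -25.0]
tool_rot: [3.142, 0.0, 0.001]
force: [0.1, -0.6, -0.3]
width: 0.0
gripper_force: 0.0
```

Call:
carry_out(deltas=[0, 0, 0, 0, 0, 0.001, 1, 0, 0, 0, 0, 0, 0, 1])

```text
clock: 8.95
eef_pos: [455.9, 198.1, -26.0]
tool_rot: [3.142, 0.0, 0.001]
force: [0.1, -0.9, 0.2]
width: 0.1
gripper_force: 0.0
```

Call:
carry_out(deltas=[0, 0, 0, 0, 0, 0.001, 1, 0, 0, 0, 0, 0, 0, 1])

```text
clock: 9.2
eef_pos: [455.9, 198.1, -27.0]
tool_rot: [3.142, 0.0, 0.001]
force: [-0.1, -0.1, -0.2]
width: 0.0
gripper_force: 0.0
```

Call:
carry_out(deltas=[0, 0, 0, 0, 0, 0.001, 1, 0, 0, 0, 0, 0, 0, 1])

```text
clock: 9.45
eef_pos: [455.9, 198.1, -28.0]
tool_rot: [3.142, 0.0, 0.001]
force: [-0.1, 0.0, 1.0]
width: -0.1
gripper_force: 0.0
```

Call:
carry_out(deltas=[0, 0, 0, 0, 0, 0.001, 1, 0, 0, 0, 0, 0, 0, 1])

```text
clock: 9.7
eef_pos: [455.9, 198.0, -29.1]
tool_rot: [3.142, 0.0, 0.001]
force: [-0.2, 0.1, 0.6]
width: 0.4
gripper_force: 0.0
```

Call:
carry_out(deltas=[0, 0, 0, 0, 0, 0.001, 1, 0, 0, 0, 0, 0, 0, 1])

```text
clock: 9.95
eef_pos: [455.9, 198.1, -30.0]
tool_rot: [3.142, 0.0, 0.001]
force: [-0.6, -0.6, -0.4]
width: 0.2
gripper_force: 0.0
```

Call:
carry_out(deltas=[0, 0, 0, 0, 0, 0.001, 1, 0, 0, 0, 0, 0, 0, 1])

```text
clock: 10.2
eef_pos: [455.9, 198.1, -31.1]
tool_rot: [3.142, 0.0, 0.001]
force: [0.2, 0.2, 0.3]
width: 0.1
gripper_force: 0.0
```

Call:
carry_out(deltas=[0, 0, 0, 0, 0, 0.001, 1, 0, 0, 0, 0, 0, 0, 1])

```text
clock: 10.45
eef_pos: [455.9, 198.0, -32.0]
tool_rot: [3.142, 0.0, 0.001]
force: [0.3, 0.1, 0.6]
width: -0.1
gripper_force: 0.0
```

Call:
carry_out(deltas=[0, 0, 0, 0, 0, 0.001, 1, 0, 0, 0, 0, 0, 0, 1])

```text
clock: 10.7
eef_pos: [456.0, 198.1, -32.2]
tool_rot: [-3.141, -0.0, 0.001]
force: [-1.3, -0.0, 9.1]
width: 0.1
gripper_force: 4.4
```

Contact is at reported z −32, so the true tip height is reported z + 32 when shut; the scene view at x≈456 agrees. I'll use that offset from here. Rise, open, go over the medium crucible and descend.

Call:
carry_out(deltas=[0, 0, 0, 0, 0, -0.03, 1, 0, 0, 0, 0, 0, -0.04, -1, 0, 0, 0, 0, 0, -0.042, -1, 0, 0, 0, 0, -0.05, 0, -1, 0, 0, 0, 0, -0.05, 0, -1, 0, 0, 0, 0, 0, 0, -1, 0, 0, 0, 0, 0, 0.03, -1, 0, 0, 0, 0, 0, 0.02, -1, 0, 0, 0, 0, 0, 0.015, -1, 0, 0, 0, 0, 0, 0.013, -1, 0, 0, 0, 0, 0, 0, -1])

```text
clock: 12.08
eef_pos: [455.3, 297.5, 0.3]
tool_rot: [3.141, 0.001, 0.001]
force: [-0.5, -0.2, 0.9]
width: 85.4
gripper_force: 0.0
```

```bash
python3 - <<'E'
from h import *
s=ctrl.read_state();print(s["eef_pos"],s["width"])
snap("scene","s4.png",150,290,80,90,5,[]);snap("top","t4.png",110,210,80,90,5,[])
cv2.imwrite("pics/g6.png",np.hstack([cv2.imread("pics/s4.png"),cv2.imread("pics/t4.png")]))
E
```

```text
[455.3 297.5   0.3] 85.40324227298039
```

View pics/g6.png

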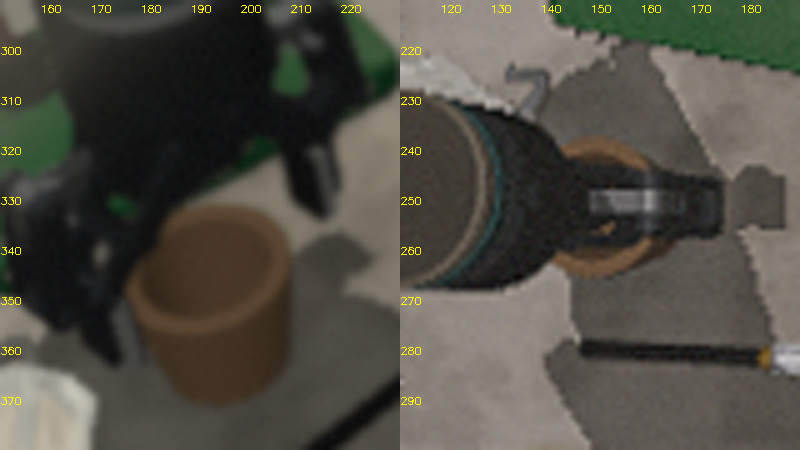

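g6: fingers straddle the medium crucible, with tips at scene (173,363) and (215,333) just below the rim. Closing, then a small lift.

Call:
carry_out(deltas=[0, 0, 0, 0, 0, 0, -0.3, 0, 0, 0, 0, 0, 0, 0, 0, 0, 0, 0, 0, 0, 1, 0, 0, 0, 0, 0, 0, 1, 0, 0, 0, 0, 0, 0, 1, 0, 0, 0, 0, 0, 0, 1, 0, 0, 0, 0, 0, -0.005, 1, 0, 0, 0, 0, 0, -0.005, 1, 0, 0, 0, 0, 0, 0, 1])

```text
clock: 13.3
eef_pos: [456.0, 298.2, 11.4]
tool_rot: [-3.141, -0.001, 0.001]
force: [-0.4, -0.7, -1.9]
width: 61.1
gripper_force: 65.4
```

Held: width 61 and about 1.9 N of weight. Lift and carry over the large crucible.

Call:
carry_out(deltas=[0, 0, 0, 0, 0, -0.025, 1, 0, 0, 0, 0, 0, -0.03, 1, 0, 0, 0, 0, 0, -0.025, 1, 0, 0, 0, 0.004, 0.03, 0, 1, 0, 0, 0, 0.006, 0.04, 0, 1, 0, 0, 0, 0.01, 0.045, 0, 1, 0, 0, 0, 0.015, 0.045, 0, 1, 0, 0, 0, 0.018, 0.045, 0, 1, 0, 0, 0, 0.018, 0.04, 0, 1, 0, 0, 0, 0.016, 0.03, 0, 1, 0, 0, 0, 0.012, 0.011, 0, 1, 0, 0, 0, 0, 0, 0, 1])

```text
clock: 14.8
eef_pos: [555.8, 12.3, 90.8]
tool_rot: [-3.141, -0.0, 0.0]
force: [-0.7, 1.0, -2.3]
width: 60.9
gripper_force: 66.1
```

```bash
python3 - <<'E'
from h import *
s=ctrl.read_state();print(s["eef_pos"],s["width"],s["force"])
snap("scene","s4.png",220,180,80,105,5,[(557,13,68+85-80+54)]);snap("top","t4.png",235,150,80,105,5,[])
cv2.imwrite("pics/g7.png",np.hstack([cv2.imread("pics/s4.png"),cv2.imread("pics/t4.png")]))
E
```

```text
[555.8  12.3  90.8] 60.930068492310625 [-0.7  1.  -2.3]
```

View pics/g7.png

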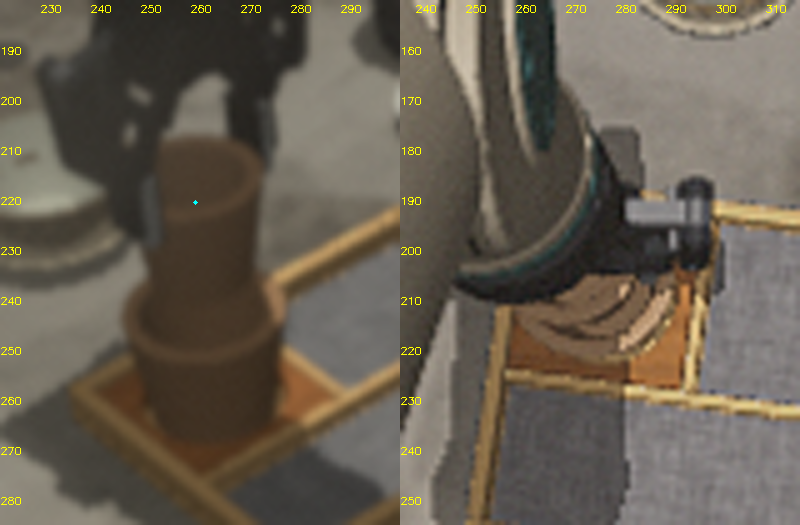

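g7: medium hangs upright over the large one, with its rim centre at scene (262,215).

```bash
python3 - <<'E'
from h import *
for z in(140,143,146): print(z,onz("scene",(262,215.2),z), proj("scene",(556,16,z)))
E
```

```text
140 [552.3   6.7 140. ] [257.8 216.6]
143 [549.2   9.5 143. ] [257.6 215.5]
146 [546.   12.2 146. ] [257.5 214.3]
```

The left of the rim is hidden by the finger. From the right edge and the known width, its centre is u≈257.6, as expected for alignment. Lowering.

Call:
carry_out(deltas=[0, 0, 0, 0, 0, 0.015, 1, 0, 0, 0, 0, 0, 0.015, 1, 0, 0, 0, 0, 0, 0.008, 1, 0, 0, 0, 0, 0, 0, 1])

```text
clock: 15.4
eef_pos: [554.3, 12.3, 51.9]
tool_rot: [3.141, 0.002, 0.002]
force: [0.3, 0.5, -2.8]
width: 61.2
gripper_force: 66.0
```

Call:
carry_out(deltas=[0, 0, 0, 0, 0, 0.005, 1, 0, 0, 0, 0, 0, 0.005, 1, 0, 0, 0, 0, 0, 0.003, 1, 0, 0, 0, 0, 0, 0, 1])

```text
clock: 15.9
eef_pos: [555.4, 12.6, 39.9]
tool_rot: [-3.141, -0.0, 0.002]
force: [1.5, 1.7, -2.2]
width: 61.0
gripper_force: 66.1
```

Call:
carry_out(deltas=[0, 0, 0, 0, 0, 0.003, 1, 0, 0, 0, 0, 0, 0.002, 1, 0, 0, 0, 0, 0, 0, 1])

```text
clock: 16.27
eef_pos: [555.4, 12.5, 35.0]
tool_rot: [-3.141, -0.0, 0.002]
force: [1.6, 1.8, -1.1]
width: 60.9
gripper_force: 66.1
```

Call:
carry_out(deltas=[0, 0, 0, 0, 0, 0.0015, 1, 0, 0, 0, 0, 0, 0, 1])

```text
clock: 16.52
eef_pos: [555.3, 12.4, 33.5]
tool_rot: [-3.141, -0.0, 0.001]
force: [0.1, 1.7, -0.9]
width: 61.1
gripper_force: 66.2
```

Call:
carry_out(deltas=[0, 0, 0, 0, 0, 0.001, 1, 0, 0, 0, 0, 0, 0, 1])

```text
clock: 16.77
eef_pos: [555.4, 12.4, 32.6]
tool_rot: [-3.141, -0.0, 0.001]
force: [1.0, 2.7, 1.7]
width: 61.4
gripper_force: 66.3
```

Call:
carry_out(deltas=[0, 0, 0, 0, 0, 0.001, 1, 0, 0, 0, 0, 0, 0, 1])

```text
clock: 17.02
eef_pos: [555.8, 12.7, 32.1]
tool_rot: [-3.141, -0.001, 0.002]
force: [0.6, 2.6, 5.7]
width: 61.3
gripper_force: 66.6
```

Call:
carry_out(deltas=[0, 0, 0, 0, 0, 0.0005, 1, 0, 0, 0, 0, 0, 0, 1])

```text
clock: 17.27
eef_pos: [555.9, 12.7, 32.1]
tool_rot: [-3.141, -0.002, 0.002]
force: [-0.7, 3.2, 9.4]
width: 61.4
gripper_force: 67.0
```

Rests at reported z 32.1, near the expected value, with about 9 N. Release and rise straight up.

Call:
carry_out(deltas=[0, 0, 0, 0, 0, 0, -0.5, 0, 0, 0, 0, 0, 0, -0.65, 0, 0, 0, 0, 0, 0, -0.9, 0, 0, 0, 0, 0, 0, -1, 0, 0, 0, 0, 0, -0.01, -1, 0, 0, 0, 0, 0, -0.04, -1, 0, 0, 0, 0, 0, -0.05, -1, 0, 0, 0, 0, 0, -0.04, -1, 0, 0, 0, 0, 0, 0, -1])

```text
clock: 18.4
eef_pos: [557.8, 12.2, 174.9]
tool_rot: [-3.141, -0.008, 0.001]
force: [-0.6, 0.5, -0.3]
width: 85.5
gripper_force: 0.0
```

Call:
carry_out(deltas=[0, 0, 0, -0.02, 0.01, 0, -1, 0, 0, 0, -0.01, 0.045, 0, -1, 0, 0, 0, 0, 0.05, 0, -1, 0, 0, 0, 0, 0.05, 0, -1, 0, 0, 0, 0, 0.05, 0, -1, 0, 0, 0, 0, 0.05, -0.0, -1, 0, 0, 0, 0, 0.037, 0.03, -1, 0, 0, 0, 0, 0, 0.04, -1, 0, 0, 0, 0, 0, 0.04, -1, 0, 0, 0, 0, 0, 0.02, -1, 0, 0, 0, 0, 0, 0, -1])

```text
clock: 19.77
eef_pos: [523.4, -278.8, 38.7]
tool_rot: [-3.139, 0.005, 0.001]
force: [-0.4, 0.0, 1.2]
width: 85.8
gripper_force: 0.0
```

```bash
python3 - <<'E'
from h import *
s=ctrl.read_state();print(s["eef_pos"],s["width"])
snap("scene","a.png",330,150,65,75,6);snap("top","b.png",385,185,65,75,6)
snap("scene","c.png",230,215,65,70,6);snap("top","d.png",245,180,65,70,6)
r=lambda a,b:np.hstack([cv2.imread("pics/"+a),cv2.imread("pics/"+b)])
cv2.imwrite("pics/g8.png",cv2.resize(np.vstack([r("a.png","b.png"),r("c.png","d.png")]),(536,598),interpolation=cv2.INTER_AREA))
E
```

```text
[ 523.4 -278.8   38.7] 85.81403919901723
```

View pics/g8.png

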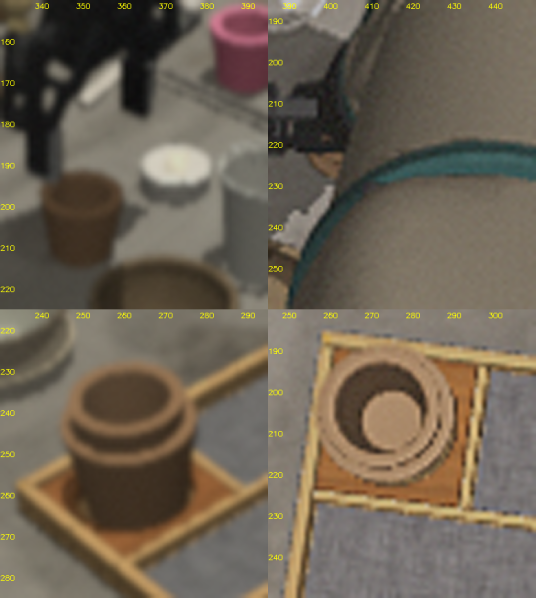

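g8: medium sits upright in the large one, with rims concentric. The gripper is open over the small crucible, scene tips at (340,191) and (363,177).

```bash
python3 - <<'E'
from h import *
print(tri((261.7,236.8),(273.4,202.3)),onz("scene",(261.7,236.8),84),onz("top",(273.4,202.3),84))
print(ctrl.read_state()["eef_pos"])
E
```

```text
(array([560.6,   9.7,  78.1]), np.float64(3.2294607890409917)) [553.3  14.   84. ] [560.9   9.9  84. ]
[ 526.3 -280.2   42.1]
```

Call:
carry_out(deltas=[0, 0, 0, 0, 0, 0, -1, 0, 0, 0, 0, 0, 0, -1])

```text
clock: 20.23
eef_pos: [526.0, -280.0, 41.7]
tool_rot: [3.141, -0.001, 0.001]
force: [-0.6, 0.2, 0.6]
width: 85.4
gripper_force: 0.0
```

```bash
python3 - <<'E'
from h import *
for z in(70,77,84): print(z,proj("scene",(526.3,-278.8+43,z)),proj("scene",(526.3,-278.8-43,z)))
E
```

```text
70 [340.5 196.6] [361.2 181.8]
77 [340.5 194.3] [361.2 179.5]
84 [340.5 191.9] [361.3 177.2]
```

Call:
carry_out(deltas=[0, 0, 0, 0.002, 0, 0.015, -1, 0, 0, 0, 0, 0, 0.015, -1, 0, 0, 0, 0, 0, 0.01, -1, 0, 0, 0, 0, 0, 0, -1])

```text
clock: 20.72
eef_pos: [526.5, -279.3, -0.5]
tool_rot: [-3.14, 0.002, 0.001]
force: [-0.2, 0.0, 0.2]
width: 85.3
gripper_force: 0.0
```

Tip height confirmed in the image. Lower the last bit, close, small lift.

Call:
carry_out(deltas=[0, 0, 0, 0.001, 0, 0.007, -1, 0, 0, 0, 0, 0, 0, -0.5, 0, 0, 0, 0, 0, 0, -0.2, 0, 0, 0, 0, 0, 0, 1, 0, 0, 0, 0, 0, 0, 1, 0, 0, 0, 0, 0, 0, 1, 0, 0, 0, 0, 0, 0, 1, 0, 0, 0, 0, 0, 0, 1])

```text
clock: 21.72
eef_pos: [528.9, -280.0, -5.1]
tool_rot: [3.141, -0.001, 0.001]
force: [-0.6, 0.5, 7.0]
width: 50.5
gripper_force: 61.4
```

Call:
carry_out(deltas=[0, 0, 0, 0, 0, -0.005, 1, 0, 0, 0, 0, 0, -0.01, 1, 0, 0, 0, 0, 0, 0, 1])

```text
clock: 22.1
eef_pos: [529.3, -280.2, 10.0]
tool_rot: [3.141, -0.002, 0.001]
force: [-0.4, -1.0, -1.8]
width: 50.3
gripper_force: 62.3
```

Held. Lift and carry to over the stack.

Call:
carry_out(deltas=[0, 0, 0, 0, 0, -0.03, 1, 0, 0, 0, 0, 0, -0.035, 1, 0, 0, 0, 0, 0, -0.03, 1, 0, 0, 0, -0.005, -0.03, 0, 1, 0, 0, 0, 0, -0.045, 0, 1, 0, 0, 0, 0, -0.05, 0, 1, 0, 0, 0, 0, -0.05, 0, 1, 0, 0, 0, 0, -0.05, 0, 1, 0, 0, 0, 0.012, -0.04, 0, 1, 0, 0, 0, 0.012, -0.02, 0, 1, 0, 0, 0, 0.008, -0.007, 0, 1, 0, 0, 0, 0, 0, 0, 1])

```text
clock: 23.6
eef_pos: [555.5, 11.8, 103.9]
tool_rot: [3.141, -0.0, 0.001]
force: [-0.6, 0.2, -0.7]
width: 50.0
gripper_force: 62.6
```

Call:
carry_out(deltas=[0, 0, 0, 0, 0, 0, 1, 0, 0, 0, 0, 0, 0, 1])

```text
clock: 23.85
eef_pos: [554.7, 10.8, 104.0]
tool_rot: [3.141, 0.001, -0.001]
force: [-0.2, 0.7, -0.7]
width: 50.0
gripper_force: 62.6
```

Call:
carry_out(deltas=[0, 0, 0, 0.0015, -0.001, 0.015, 1, 0, 0, 0, 0, 0, 0.015, 1, 0, 0, 0, 0, 0, 0.008, 1, 0, 0, 0, 0, 0, 0.004, 1, 0, 0, 0, 0, 0, 0, 1, 0, 0, 0, 0, 0, 0, 1])

```text
clock: 24.6
eef_pos: [557.0, 13.2, 62.3]
tool_rot: [-3.142, -0.001, 0.001]
force: [-0.5, -0.1, -0.4]
width: 50.3
gripper_force: 62.6
```

Call:
carry_out(deltas=[0, 0, 0, 0, 0, 0.003, 1, 0, 0, 0, 0, 0, 0.002, 1, 0, 0, 0, 0, 0, 0, 1])

```text
clock: 24.98
eef_pos: [556.5, 13.3, 56.9]
tool_rot: [-3.142, 0.0, 0.001]
force: [0.1, -0.4, -1.3]
width: 50.3
gripper_force: 62.6
```

Call:
carry_out(deltas=[0, 0, 0, 0, 0, 0.002, 1, 0, 0, 0, 0, 0, 0, 1])

```text
clock: 25.22
eef_pos: [556.6, 13.2, 54.9]
tool_rot: [3.142, 0.0, 0.001]
force: [0.1, 0.4, -0.9]
width: 50.3
gripper_force: 62.6
```

Call:
carry_out(deltas=[0, 0, 0, 0, 0, 0.0015, 1, 0, 0, 0, 0, 0, 0, 1])

```text
clock: 25.48
eef_pos: [556.5, 13.1, 53.4]
tool_rot: [3.141, 0.0, 0.001]
force: [-0.5, 0.2, -1.0]
width: 50.2
gripper_force: 62.6
```

Call:
carry_out(deltas=[0, 0, 0, 0, 0, 0.001, 1, 0, 0, 0, 0, 0, 0, 1])

```text
clock: 25.72
eef_pos: [556.4, 13.1, 52.4]
tool_rot: [3.141, 0.0, 0.001]
force: [-1.5, -0.6, 0.2]
width: 50.4
gripper_force: 62.6
```

Call:
carry_out(deltas=[0, 0, 0, 0, 0, 0.001, 1, 0, 0, 0, 0, 0, 0, 1])

```text
clock: 25.98
eef_pos: [556.4, 13.0, 51.4]
tool_rot: [3.141, 0.0, 0.001]
force: [-1.8, -0.8, 0.7]
width: 50.3
gripper_force: 62.7
```

Call:
carry_out(deltas=[0, 0, 0, 0, 0, 0.001, 1, 0, 0, 0, 0, 0, 0, 1])

```text
clock: 26.22
eef_pos: [556.5, 13.1, 50.4]
tool_rot: [3.141, 0.0, 0.001]
force: [-0.6, -0.5, -0.0]
width: 50.5
gripper_force: 62.7
```

Call:
carry_out(deltas=[0, 0, 0, 0, 0, 0.0005, 1, 0, 0, 0, 0, 0, 0, 1])

```text
clock: 26.48
eef_pos: [556.6, 13.2, 50.0]
tool_rot: [3.142, 0.0, 0.001]
force: [-1.2, -0.4, 1.0]
width: 50.5
gripper_force: 62.7
```

Call:
carry_out(deltas=[0, 0, 0, 0, 0, 0.001, 1, 0, 0, 0, 0, 0, 0, 1])

```text
clock: 26.72
eef_pos: [556.7, 13.1, 49.5]
tool_rot: [3.142, -0.0, 0.001]
force: [-3.7, -1.3, 5.3]
width: 50.3
gripper_force: 63.1
```

Call:
carry_out(deltas=[0, 0, 0, 0, 0, 0.0005, 1, 0, 0, 0, 0, 0, 0, 1])

```text
clock: 26.98
eef_pos: [556.7, 13.1, 49.4]
tool_rot: [3.142, -0.0, 0.001]
force: [-4.1, -1.8, 9.6]
width: 50.2
gripper_force: 63.4
```

Resting with about 9.6 N. Release, rise, then turn for the rod.

Call:
carry_out(deltas=[0, 0, 0, 0, 0, 0, -0.25, 0, 0, 0, 0, 0, 0, -0.4, 0, 0, 0, 0, 0, 0, -0.7, 0, 0, 0, 0, 0, 0, -0.8, 0, 0, 0, 0, 0, -0.01, -0.8, 0, 0, 0, 0, 0, -0.03, -0.8, 0, 0, 0, 0, 0, -0.04, -0.8, 0, 0, 0, 0, 0, -0.03, -0.8, 0, 0, 0, -0.04, 0, 0, -0.8, 0, 0, 0, -0.04, 0, 0, -0.8, 0, 0, 0, -0.01, 0, 0, -0.8])

```text
clock: 28.35
eef_pos: [464.1, 13.1, 159.2]
tool_rot: [-3.141, 0.001, 0.001]
force: [-0.3, 0.4, 0.5]
width: 76.9
gripper_force: 0.0
```

Call:
carry_out(deltas=[0, 0, -9.755, 0, 0, 0, -0.5, 0, 0, -9.755, 0, 0, 0, -0.5, 0, 0, -9.755, 0, 0, 0, -0.5, 0, 0, -9.755, 0, 0, 0, -0.5, 0, 0, -9.755, 0, 0, 0, -0.5, 0, 0, -9.755, 0, 0, 0, -0.5, 0, 0, -9.755, 0, 0, 0, -0.5, 0, 0, -9.755, 0, 0, 0, -0.5, 0, 0, -9.755, 0, 0, 0, -0.5, 0, 0, 0, 0, 0, 0, -0.3])

```text
clock: 29.6
eef_pos: [467.6, 13.0, 158.9]
tool_rot: [3.14, -0.001, 1.531]
force: [0.1, -0.1, -0.0]
width: 55.4
gripper_force: 0.0
```

Call:
carry_out(deltas=[0, 0, 0, 0.0373, -0.0175, 0, -0.3, 0, 0, 0, 0.0373, -0.0175, 0, -0.3, 0, 0, 0, 0.0373, -0.0175, 0, -0.3, 0, 0, 0, 0.0373, -0.0175, 0, -0.3, 0, 0, 0, 0.0373, -0.0175, 0, -0.3, 0, 0, 0, 0, 0, 0.04, -0.3, 0, 0, 0, 0, 0, 0.04, -0.3, 0, 0, 0, 0, 0, 0.04, -0.3, 0, 0, 0, 0, 0, 0.03, -0.3, 0, 0, 0, 0, 0, 0, -0.3, 0, 0, 0, 0, 0, 0, -0.3])

```text
clock: 30.98
eef_pos: [387.3, 203.8, 9.3]
tool_rot: [3.139, -0.002, 1.532]
force: [0.6, 0.6, -0.5]
width: 55.4
gripper_force: 0.0
```

```bash
python3 - <<'E'
from h import *
s=ctrl.read_state();e=s["eef_pos"];print(e,s["width"],s["tool_rot"])
snap("scene","a.png",190,300,95,90,4);snap("top","b.png",135,235,95,90,4)
snap("scene","c.png",230,205,95,60,4);snap("top","d.png",235,175,95,60,4)
r=lambda a,b:np.hstack([cv2.imread("pics/"+a),cv2.imread("pics/"+b)])
cv2.imwrite("pics/g9.png",np.vstack([r("a.png","b.png"),r("c.png","d.png")])[:598])
E
```

```text
[387.3 203.8   9.3] 55.37795119241063 [ 3.1 -0.   1.5]
```

View pics/g9.png

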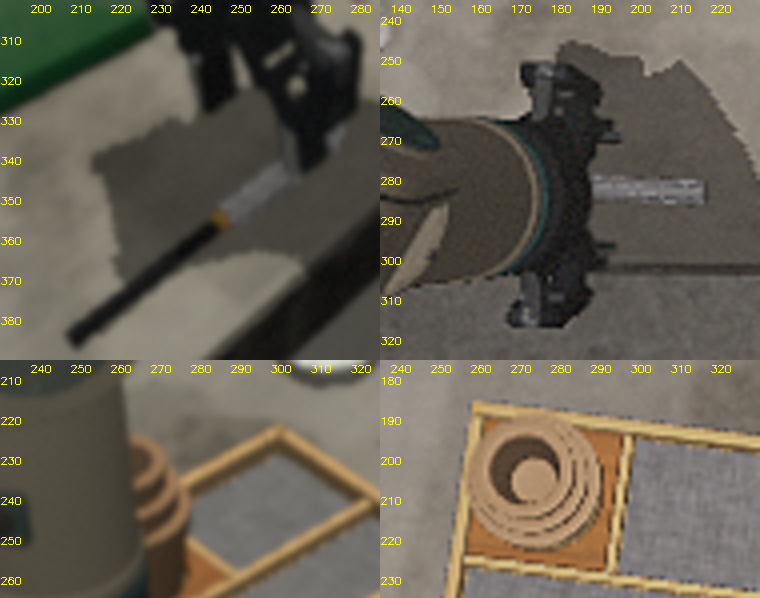

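g9: all three crucibles are nested concentrically (top (271–274,203)), and the fingers straddle the rod handle (scene (265,345)). That was the last allowed view, so later checks are by image code. Lower and grip.

Call:
carry_out(deltas=[0, 0, 0, 0, 0, 0, 0.2, 0, 0, 0, 0, 0, 0.015, 0.2, 0, 0, 0, 0, 0, 0.015, 0.2, 0, 0, 0, 0, 0, 0.006, 0.2, 0, 0, 0, 0, 0, 0.003, 0.2, 0, 0, 0, 0, 0, 0, 0.2, 0, 0, 0, 0, 0, 0, 0.2])

```text
clock: 32.05
eef_pos: [386.4, 202.8, -30.1]
tool_rot: [3.141, -0.0, 1.534]
force: [0.1, 0.2, 0.1]
width: 34.3
gripper_force: 0.0
```

Call:
carry_out(deltas=[0, 0, 0, 0, 0, 0, 1, 0, 0, 0, 0, 0, 0, 1, 0, 0, 0, 0, 0, 0, 1, 0, 0, 0, 0, 0, 0, 1, 0, 0, 0, 0, 0, 0, 1])

```text
clock: 32.67
eef_pos: [386.5, 202.9, -30.0]
tool_rot: [3.141, -0.0, 1.534]
force: [-0.8, -0.4, 6.0]
width: 12.1
gripper_force: 59.0
```

Gripped. Lift, align with the tray (+5.6°), carry over the trough.

Call:
carry_out(deltas=[0, 0, 0, 0, 0, -0.02, 1, 0, 0, 0, 0, 0, -0.03, 1, 0, 0, 0, 0, 0, -0.03, 1, 0, 0, 5.6, 0, 0, 0, 1, 0, 0, 0, -0.0424, 0.0188, 0, 1, 0, 0, 0, -0.0424, 0.0188, 0, 1, 0, 0, 0, -0.0424, 0.0188, 0, 1, 0, 0, 0, -0.0424, 0.0188, 0, 1, 0, 0, 0, -0.0424, 0.0188, 0, 1, 0, 0, 0, -0.0424, 0.0188, 0, 1, 0, 0, 0, 0, 0, 0, 1, 0, 0, 0, 0, 0, 0, 1])

```text
clock: 34.17
eef_pos: [463.4, -64.0, 49.5]
tool_rot: [-3.141, -0.001, 1.436]
force: [-0.5, 0.9, -0.7]
width: 11.9
gripper_force: 58.9
```

```bash
python3 - <<'E'
from h import *
im=ctrl.get_image("scene")
o=cv2.imread("pics/scene0.png")[:,:,::-1]
for p in((225,371),(260,343)): print(p,o[p[1],p[0]],im[p[1],p[0]])
t=ctrl.get_image("top");ot=cv2.imread("pics/top0.png")[:,:,::-1]
# dark shaft: expected tip and points along shaft at z~87
g=np.array([465,-63,87.]);d=np.array([.1356,.991,0])
for L in(60,80,100,115,125):
    u,v=proj("top",g+d*L).round().astype(int); print(L,(u,v),t[v-6:v+7:2,u].sum(1)//3)
E
```

```text
(225, 371) [21 21 20] [137 133 120]
(260, 343) [145 143 141] [118 113 101]
60 (np.int64(279), np.int64(242)) [109 105 108 106 108 106 101]
80 (np.int64(270), np.int64(241)) [131 129  64 153 157 161 167]
100 (np.int64(261), np.int64(240)) [122 129  85  62 152 145 151]
115 (np.int64(254), np.int64(239)) [128 119 124 117  38 134 105]
125 (np.int64(250), np.int64(239)) [108 100 120 129 129 157 148]
```

Rod hangs as expected, shaft tip ~120 mm past the grip along the trough. Lower.

Call:
carry_out(deltas=[0, 0, 0, 0, 0.001, 0.02, 1, 0, 0, 0, 0, 0, 0.02, 1, 0, 0, 0, 0, 0, 0.015, 1, 0, 0, 0, 0, 0, 0.01, 1, 0, 0, 0, 0, 0, 0.004, 1, 0, 0, 0, 0, 0, 0, 1, 0, 0, 0, 0, 0, 0, 1])

```text
clock: 35.15
eef_pos: [465.0, -64.6, -19.1]
tool_rot: [3.141, -0.0, 1.436]
force: [0.5, -0.6, -0.6]
width: 12.1
gripper_force: 58.9
```

Call:
carry_out(deltas=[0, 0, 0, 0, 0, 0.002, 1, 0, 0, 0, 0, 0, 0, 1])

```text
clock: 35.4
eef_pos: [464.8, -64.8, -21.4]
tool_rot: [3.141, 0.0, 1.436]
force: [0.1, 0.2, -0.3]
width: 11.6
gripper_force: 58.9
```

Call:
carry_out(deltas=[0, 0, 0, 0, 0, 0.0015, 1, 0, 0, 0, 0, 0, 0, 1])

```text
clock: 35.65
eef_pos: [464.6, -64.7, -23.1]
tool_rot: [-3.141, 0.0, 1.436]
force: [0.5, 0.2, 0.3]
width: 12.3
gripper_force: 58.9
```

Call:
carry_out(deltas=[0, 0, 0, 0, 0, 0.001, 1, 0, 0, 0, 0, 0, 0, 1])

```text
clock: 35.9
eef_pos: [464.8, -64.7, -23.9]
tool_rot: [3.141, 0.0, 1.436]
force: [-0.3, 0.5, -0.3]
width: 11.6
gripper_force: 59.0
```

Call:
carry_out(deltas=[0, 0, 0, 0, 0, 0.001, 1, 0, 0, 0, 0, 0, 0, 1])

```text
clock: 36.15
eef_pos: [464.8, -64.7, -24.0]
tool_rot: [3.141, 0.001, 1.436]
force: [-2.4, -0.3, 11.9]
width: 11.9
gripper_force: 60.5
```

Floor contact exactly as predicted (−24). Release narrowly, rise, turn for the tin.

Call:
carry_out(deltas=[0, 0, 0, 0, 0, 0, 0.5, 0, 0, 0, 0, 0, 0, 0.4, 0, 0, 0, 0, 0, 0, 0.4, 0, 0, 0, 0, 0, -0.01, 0.4, 0, 0, 0, 0, 0, -0.04, 0.2, 0, 0, 0, 0, 0, -0.05, 0, 0, 0, 0, 0, 0, -0.05, 0, 0, 0, 0, 0, 0, -0.03, -0.3, 0, 0, 0, 0, 0, 0, -0.3])

```text
clock: 37.28
eef_pos: [466.1, -64.8, 157.5]
tool_rot: [3.137, 0.0, 1.435]
force: [0.1, -0.2, -0.1]
width: 55.6
gripper_force: 0.0
```

Call:
carry_out(deltas=[0, 0, 10, 0, 0, 0, -0.4, 0, 0, 10, 0, 0, 0, -0.4, 0, 0, 10, 0, 0, 0, -0.4, 0, 0, 10, 0, 0, 0, -0.4, 0, 0, 10, 0, 0, 0, -0.4, 0, 0, 10, 0, 0, 0, -0.4, 0, 0, 10, 0, 0, 0, -0.4, 0, 0, 10, 0, 0, 0, -0.4, 0, 0, 10, 0, 0, 0, -0.4, 0, 0, 0, 0, 0, 0, -0.4])

```text
clock: 38.52
eef_pos: [463.8, -64.6, 154.3]
tool_rot: [3.141, 0.002, -0.133]
force: [-0.6, 0.3, 0.0]
width: 59.9
gripper_force: 0.0
```

Call:
carry_out(deltas=[0, 0, 0, 0.0146, 0.0431, 0, -0.6, 0, 0, 0, 0.0146, 0.0431, 0, -0.6, 0, 0, 0, 0.0146, 0.0431, 0, -0.6, 0, 0, 0, 0.0146, 0.0431, 0, -0.6, 0, 0, 0, 0.0146, 0.0431, 0, -0.6, 0, 0, 0, 0.0146, 0.0431, 0, -0.6, 0, 0, 0, 0.0146, 0.0431, 0, -0.6, 0, 0, 0, 0, 0, 0.04, -0.6, 0, 0, 0, 0, 0, 0.04, -0.6, 0, 0, 0, 0, 0, 0.04, -0.6, 0, 0, 0, 0, 0, 0.024, -0.6, 0, 0, 0, 0, 0, 0, -0.6])

```text
clock: 40.02
eef_pos: [523.2, -376.0, 8.3]
tool_rot: [-3.139, 0.005, -0.132]
force: [-0.0, -0.2, 0.5]
width: 68.4
gripper_force: 0.0
```

Call:
carry_out(deltas=[0, 0, 0, 0, 0, 0, -0.6])

```text
clock: 40.15
eef_pos: [526.0, -377.6, 11.7]
tool_rot: [3.142, -0.001, -0.134]
force: [-0.2, 0.5, 0.2]
width: 68.4
gripper_force: 0.0
```

```bash
python3 - <<'E'
from h import *
from scipy import ndimage as N
s=ctrl.read_state();print(s["eef_pos"])
t=ctrl.get_image("top"); 
# rod check in trough: brightness profile & dark shaft pixels
def rod(t,o):
    d=np.abs(t.astype(int)-o.astype(int)).sum(2)
    return d
o=cv2.imread("pics/top0.png")[:,:,::-1]
m=rod(t,o)[195:275,245:345]>70
l,n=N.label(m)
for i in range(1,n+1):
    ys,xs=np.where(l==i)
    if len(ys)>25: print(len(ys),"u",xs.min()+245,xs.max()+245,"v",ys.min()+195,ys.max()+195)
E
```

```text
[ 526.  -377.6   11.7]
137 u 259 275 v 195 218
80 u 276 286 v 195 210
327 u 257 330 v 241 253
```

Rod lies in the trough (top u 257–330, v 241–253). Now lower onto the tin.

Call:
carry_out(deltas=[0, 0, 0, 0, 0, 0.02, -0.6, 0, 0, 0, 0, 0, 0.015, -0.6, 0, 0, 0, 0, 0, 0.008, -0.6, 0, 0, 0, 0, 0, 0.002, -0.6, 0, 0, 0, 0, 0, 0, -0.6, 0, 0, 0, 0, 0, 0, -0.3, 0, 0, 0, 0, 0, 0, -0.1, 0, 0, 0, 0, 0, 0, 0.3, 0, 0, 0, 0, 0, 0, 1, 0, 0, 0, 0, 0, 0, 1, 0, 0, 0, 0, 0, 0, 1, 0, 0, 0, 0, 0, 0, 1])

```text
clock: 41.7
eef_pos: [525.8, -377.5, -33.0]
tool_rot: [3.141, -0.001, -0.135]
force: [-1.5, 0.8, 6.2]
width: 43.8
gripper_force: 60.1
```

Call:
carry_out(deltas=[0, 0, 0, 0, 0, -0.01, 1, 0, 0, 0, 0, 0, -0.03, 1, 0, 0, 0, 0, 0, -0.03, 1, 0, 0, 0, 0, 0, -0.03, 1, 0, 0, 0, 0, 0, 0, 1])

```text
clock: 42.32
eef_pos: [527.4, -378.5, 69.1]
tool_rot: [3.139, -0.005, -0.135]
force: [0.8, 0.1, -1.5]
width: 43.7
gripper_force: 61.0
```

Tin held. Carry to the free bay.

Call:
carry_out(deltas=[0, 0, 0, -0.0032, -0.0419, 0, 1, 0, 0, 0, -0.0032, -0.0419, 0, 1, 0, 0, 0, -0.0032, -0.0419, 0, 1, 0, 0, 0, -0.0032, -0.0419, 0, 1, 0, 0, 0, -0.0032, -0.0419, 0, 1, 0, 0, 0, -0.0032, -0.0419, 0, 1, 0, 0, 0, -0.0032, -0.0419, 0, 1, 0, 0, 0, 0, 0, 0, 1, 0, 0, 0, 0, 0, 0, 1])

```text
clock: 43.45
eef_pos: [542.1, -84.3, 65.5]
tool_rot: [3.141, 0.001, -0.135]
force: [0.6, -0.7, -1.4]
width: 43.6
gripper_force: 61.1
```

Call:
carry_out(deltas=[0, 0, 0, 0, 0, 0.025, 1, 0, 0, 0, 0, 0, 0.025, 1, 0, 0, 0, 0, 0, 0.02, 1, 0, 0, 0, 0, 0, 0.013, 1, 0, 0, 0, 0, 0, 0.006, 1, 0, 0, 0, 0, 0, 0, 1, 0, 0, 0, 0, 0, 0, 1])

```text
clock: 44.32
eef_pos: [543.2, -83.9, -22.4]
tool_rot: [-3.142, -0.001, -0.135]
force: [-0.2, -1.3, 0.4]
width: 43.6
gripper_force: 61.1
```

Call:
carry_out(deltas=[0, 0, 0, 0, 0, 0.002, 1, 0, 0, 0, 0, 0, 0.001, 1, 0, 0, 0, 0, 0, 0, 1])

```text
clock: 44.7
eef_pos: [542.7, -83.7, -25.9]
tool_rot: [3.142, -0.0, -0.135]
force: [0.2, -0.0, -1.0]
width: 43.8
gripper_force: 61.1
```

Call:
carry_out(deltas=[0, 0, 0, 0, 0, 0.001, 1, 0, 0, 0, 0, 0, 0, 1])

```text
clock: 44.95
eef_pos: [542.8, -83.7, -27.0]
tool_rot: [-3.142, -0.0, -0.135]
force: [-0.5, -0.1, -0.8]
width: 43.7
gripper_force: 61.2
```

Call:
carry_out(deltas=[0, 0, 0, 0, 0, 0.001, 1, 0, 0, 0, 0, 0, 0, 1])

```text
clock: 45.2
eef_pos: [542.8, -83.7, -27.1]
tool_rot: [3.141, -0.0, -0.135]
force: [-2.0, 1.0, 8.2]
width: 43.4
gripper_force: 61.9
```

On the floor. Release, rise, withdraw.

Call:
carry_out(deltas=[0, 0, 0, 0, 0, 0, -0.1, 0, 0, 0, 0, 0, 0, -0.2, 0, 0, 0, 0, 0, 0, -0.2, 0, 0, 0, 0, 0, -0.01, -0.2, 0, 0, 0, 0, 0, -0.04, -0.2, 0, 0, 0, 0, 0, -0.05, -0.2, 0, 0, 0, 0, 0, -0.05, -0.2, 0, 0, 0, -0.02, 0.05, -0.02, -0.2, 0, 0, 0, 0, 0.05, 0, -0.2, 0, 0, 0, 0, 0.05, 0, -0.2, 0, 0, 0, 0, 0.05, 0, -0.2, 0, 0, 0, 0, 0, 0, -0.2])

```text
clock: 46.7
eef_pos: [493.9, -284.9, 142.3]
tool_rot: [3.138, 0.0, -0.143]
force: [-0.4, -0.0, 0.8]
width: 51.1
gripper_force: 0.0
```

Call:
carry_out(deltas=[0, 0, 0, 0, 0, 0, -0.2, 0, 0, 0, 0, 0, 0, -0.2])

```text
clock: 46.95
eef_pos: [496.5, -277.5, 142.3]
tool_rot: [-3.141, -0.0, -0.132]
force: [0.0, -0.0, -0.2]
width: 51.0
gripper_force: 0.0
```

```bash
python3 - <<'E'
from h import *
from scipy import ndimage as N
s=ctrl.read_state();print(s["eef_pos"],s["force"])
for n,(x,y,w,h) in dict(top=(245,180,105,95),scene=(225,205,130,95)).items():
    t=ctrl.get_image(n).astype(int);o=cv2.imread(f"pics/{n}0.png")[:,:,::-1].astype(int)
    l,k=N.label((np.abs(t-o).sum(2)>70)[y:y+h,x:x+w])
    for i in range(1,k+1):
        v,u=np.where(l==i)
        if len(v)>25: print(n,len(v),"u",u.min()+x,u.max()+x,"v",v.min()+y,v.max()+y,t[v+y,u+x].mean(0))
for nm,X in dict(tin=(543.7,-82.5,24),small=(557,12,100)).items(): print(nm,proj("top",X),proj("scene",X))
# look-alikes unmoved (top): mean diff in boxes
t=ctrl.get_image("top").astype(int);o=cv2.imread("pics/top0.png")[:,:,::-1].astype(int)
for nm,(a,b,r) in dict(dish=(382,262,22),beaker=(432,262,20),file=(484,235,30),pink=(507,201,14)).items(): print(nm,np.abs(t-o)[b-r:b+r,a-r:a+r].mean())
E
```

```text
[ 496.5 -277.5  142.3] [ 0.  -0.  -0.2]
top 263 u 259 286 v 191 218 [159.6 128.7  98.5]
top 317 u 307 327 v 203 223 [194.6 192.9 191.6]
top 320 u 257 330 v 241 253 [116.1 110.9 108.5]
scene 682 u 316 354 v 205 245 [75.4 72.4 65.1]
scene 50 u 343 354 v 205 212 [100.3  96.5  87.2]
scene 120 u 251 267 v 226 234 [87.5 69.3 51.1]
scene 207 u 285 304 v 232 244 [189.8 185.5 170.3]
scene 27 u 254 266 v 235 237 [126.3  98.   70.3]
scene 64 u 248 272 v 237 245 [122.8  94.8  67.7]
scene 128 u 306 331 v 247 263 [149.3 147.6 145.5]
scene 199 u 274 312 v 263 286 [49.5 47.4 44.4]
tin [317.  213.6] [295.2 238.4]
small [271.4 202.9] [260.5 230.1]
dish 27.08746556473829
beaker 23.90041666666667
file 16.69787037037037
pink 43.94175170068027
```

```bash
python3 -c "
from cell import ctrl
print(ctrl.finish_job())"
```

```text
the job is handed in; nothing more can be done
None
```

The job is handed in: medium then small crucible nested in the large one, rod in the trough, tin flat in the free bay; I never reached for the look-alikes, but the arm blocked a final check that they hadn't moved.

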